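# Dry-fit a model girder bridge on its footings and test-load it

## Robot

A 6-joint arm with a two-finger parallel gripper is mounted at the origin on a cart in front of the work surface, level with it; the furniture and walls round the work are solid. World frame = base frame: x ahead of the robot, y to its left, z up, the work surface at z = 0. Lengths are in m, angles in rad, forces in N, time in s.
With the tool pointing down it reaches from about 0.35 to 0.85 m from the base axis. Payload 8.1 kg.
Tool frame: the origin (TCP) lies on the mounting face of the last link; the fingertips stand 186 mm ahead of it and the grasp point (between the pads) lies 167 mm ahead of it (robot.finger_overhang is the distance from the TCP to the fingertips, in m); z points along the fingers, y is the line along which they close (so a half turn about z gives the same grasp; the last joint's range is limited). The gripper opens to 93 mm and grips with 3 to 60 N. Pads are 15 mm wide; open, the fingers measure 128 mm over their backs; the gripper's body (75 mm by 188 mm) begins 65 mm behind the grasp point.
Start: joints at [1.103, 0.13, 1.488, -0, 1.523, -0.085], TCP at [0.224, 0.557, 0.405] pointing down, gripper open.
Joint ranges: [-2.96, 2.96], [-0.89, 2.26], [0.02, 2.5], [-1.34, 4.48], [0, 2.73], [-2.66, 2.66]. Speed limits (rad/s): [2.39, 2.39, 2.79, 3.14, 3.14, 3.14].

## Interface

Orientations are given as a rotation vector (axis times angle).
In Python, from plant import readout, read_camera, get_calibration, job, robot gives the robot as it stands.
- The arm moves only by the shell command python3 -m handwheel 'ROWS' [FORCE]. ROWS is JSON, a list of rows, each a list of 5 numbers: the shift along the world's x, y, z in cm, then the turn about the world's z in rad, then the closure, from 0 (fully open) to 1 (shut). In form: [[tx, ty, tz, spin, gripper], ...]. A call has 1 to 10 rows; each row shifts and turns the commanded pose from where the row before left it; what a row does not reach is not made up. A row lasts 1/8 s, in which the tool goes at most 62.5 mm and 10.7 degrees, less where a joint would pass 70% of its speed; a pose out of reach is approached as far as the arm can. A call is refused whole if a number of a shift passes 6.25 or a number of a turn 0.188, either way. A call with a gripper value outside its range is refused whole. The fingers move at their own pace and stop on an object; FORCE is the grip in N (left out, the last holds). Time passes only in rows, so rows that do not move let the fingers close. It gives the time, the measured TCP pose, the force, the opening and the grip force at its end, in the units of the state.
- readout.read_state(): the state, without advancing time (a new reading comes with each control period).
- read_camera(name): name is "side" or "top"; returns the picture (480x640x3 uint8, red, green, blue); there is no depth.
- get_calibration(name): a dict with "fovy" (degrees; the focal length in pixels is half the picture's height over the tangent of half this angle, whatever the lens; pixels are square), "cx", "cy" (the principal point, pixels), "dist_coeffs" ([k1, k2, p1, p2, k3] as OpenCV has them; the pictures are not rectified), "pose" (4x4, takes a point from camera to world coordinates). Camera axes: x right, y down, z forward; pixel columns grow to the right and rows downward; lengths in m; the calibration is good to about 2 mm. A picture is of the moment at which its call begins. get_calibration takes no time and is no camera call.
- job.close_job(): hands the job in; it is judged then, once.
The state is a dict: "t": time; "q": joint angles; "dq": joint speeds; "joint_torque": joint torques, N m; "tool_pos": TCP position; "orientation": TCP orientation; "force": force on the tool from outside, world axes, zero at the start; "wrist_torque": the same for the moment, N m; "opening": finger opening in m; "gripper_force": force on a finger pad.
Only numpy, scipy, OpenCV 4.12 (cv2) and the standard library are available. Lean on these libraries where they do the work, as an engineer would, in place of code of your own. Each camera call takes 0.05 s, during which the arm holds its last target. There are 200 camera calls.

## Task

Dry-fit the little bridge on its trial base: stand the tall pier in the socket of the low footing and the short pier in the socket of the high footing, so that their tops are level; lay the white girder in the two saddles, reaching evenly over both piers, then the track piece centred lengthwise along the girder, and last stand the covered goods wagon from the work board in the middle of the track as a test load. Do not knock over the glue bottle, and leave everything standing by itself.

Things in the scene. Friction and masses are not known exactly. Their poses are not given: they have to be found in the camera images.
- footing_low: Concrete-grey footing fixed on the trial base: block 68 (x) x 48 (y) x 8 mm with a kerb 8 mm higher round an open socket. Socket floor 8 mm above the origin, 55 x 35 mm; the kerb's inner faces slope out to a mouth of 62 x 42 mm. Origin: centre of its underside, at z = 28.5 mm. Its y axis is the line of the bridge; the other footing's centre is 104 mm away along it, on either side.
- footing_high: Like the low footing (same plan, socket and axes, underside at the same level) but 18 mm taller: socket floor 26 mm above the origin, kerb to 34 mm. Which of the two banks it stands on varies. Origin: centre of its underside.
- pier_tall: Loose upright concrete-grey pier, 76 mm high, about 140 g. Foot plinth 52 (x) x 32 (y) x 8 mm, fits a footing's socket; shaft 48 x 26 mm. Top: a saddle, its flat seat 66 mm above the foot, open along y, between cheeks 10 mm high (31 mm apart at the seat, 39 at the top). Grasp across the 26 mm (along y). Origin: centre of underside; z up, y the line of the bridge. Same when turned half round.
- pier_short: Like the tall pier, same axes, plinth and saddle, but 58 mm high in all, with its seat 48 mm above the foot. Origin: centre of its underside.
- girder: Loose white plastic bridge girder, right way up: 28 mm wide (x), 145 mm long (y), 24 mm high with fine raised detail on its deck, 35 g; the deck carries at 22 mm above the underside. Origin: centre of its underside; y along its length. In place, an end lies over each pier and its middle midway between them.
- track_piece: Loose straight piece of model track, dark sleepers and two rails, 40 mm wide (x; 36 mm where fingers bear), 175 mm long (y), 11 mm high, 55 g; wheels stand 9.5 mm above its underside. Origin: centre of its underside; y along its length.
- goods_wagon: Loose covered goods wagon, dark green sides, grey roof, the only wagon on the plywood work board (others stand on sidings): 34 mm wide (x), 129 mm long (y), 48 mm high, about 60 g; its body begins 13 mm above the wheels' lowest point and is 32 mm wide between fingers. Origin: centre, at the wheels' lowest point; y along its length. Either end may lead.
- glue_bottle: Upright white glue bottle, red nozzle cap, 34 mm across and 104 mm high, loose on the work board near the piers; must not fall. Origin: centre of its underside. All loose things here stand on a flat plywood board whose top is at z = 23.5 mm.
Things that resemble listed ones, but are neither listed nor needed, are in the scene too. What is shaped like the pier_short but red is not meant.

How it is judged:
On the way, in this order (a step that is already met when the one before it is completed fails the run):
1. the tall pier stands in the low footing's socket and the short pier in the high footing's (horizontal distance between pier_tall and footing_low below 0.005 m and z of pier_tall in the frame of footing_low between 0.006 and 0.011 m and angle between each of pier_tall, pier_short's own z axis and vertical below 0.05 rad and angle between the y axis of pier_tall and the y axis of footing_low, either way round below 0.15 rad and horizontal distance between pier_short and footing_high below 0.005 m and z of pier_short in the frame of footing_high between 0.024 and 0.029 m and angle between the y axis of pier_short and the y axis of footing_high, either way round below 0.15 rad), for 0.2 s.
2. the girder lies level in both saddles, on the standing piers (all of step 1 and z of girder in the frame of footing_low between 0.07 and 0.079 m and x of girder in the frame of footing_low between -0.008 and 0.008 m and (y of girder in the frame of footing_low between 0.039 and 0.065 m or y of girder in the frame of footing_low between -0.065 and -0.039 m) and angle between the y axis of girder and the y axis of footing_low, either way round below 0.08 rad and angle between girder's own z axis and vertical below 0.05 rad), for 0.2 s.
3. the track piece lies centred along the girder (all of step 2 and z of track_piece in the frame of girder between 0.019 and 0.027 m and x of track_piece in the frame of girder between -0.008 and 0.008 m and y of track_piece in the frame of girder between -0.015 and 0.015 m and angle between the y axis of track_piece and the y axis of girder, either way round below 0.1 rad and angle between track_piece's own z axis and vertical below 0.06 rad), for 0.2 s.
At the end, for the whole second after the job is handed in: Each pier upright on its own socket floor (within 5 mm, 0.15 rad); girder level in both saddles, its middle within 13 mm of midway; track on it within 8 mm sideways, 15 mm lengthwise, 0.1 rad; wagon upright on the track within 8 mm sideways, 20 mm lengthwise, 0.12 rad; all at rest (all of step 3 and z of goods_wagon in the frame of track_piece between 0.007 and 0.014 m and x of goods_wagon in the frame of track_piece between -0.008 and 0.008 m and y of goods_wagon in the frame of track_piece between -0.02 and 0.02 m and angle between the y axis of goods_wagon and the y axis of track_piece, either way round below 0.12 rad and angle between goods_wagon's own z axis and vertical below 0.06 rad and linear speed of each of pier_tall, pier_short, girder, track_piece, goods_wagon below 0.01 m/s); the robot touches nothing.
It fails at once if the glue bottle is knocked over (angle between glue_bottle's own z axis and vertical above 0.5 rad).
It also fails if it takes over 136 s, if anything falls off the work surface, if the arm or the gripper's body presses on something with over 40 N, if the wrist force passes 120 N, or if a joint passes its speed limit or range.

## Working session

There is one attempt and no reset: what is moved stays moved. The work goes in short steps, Python scripts to look and compute and a shell command to move; the robot and the scene stay as the last step left them, time stands still between calls to the robot, and variables do not carry over. Pictures are saved under pics/ and viewed, at most 14 in all, crops included, and the job is handed in when it is done.

```bash
mkdir -p pics; ls; python3 - <<'E'
from plant import readout, read_camera, get_calibration
import cv2,numpy as np
np.set_printoptions(precision=4,suppress=True)
for n in("side","top"):
    c=get_calibration(n);print(n,c["fovy"],c["cx"],c["cy"],c["dist_coeffs"]);print(np.array(c["pose"]))
    cv2.imwrite(f"pics/{n}0.png",read_camera(n)[:,:,::-1])
print(readout.read_state())
E
```

```text
pics
side 53.52772831155328 309.8061290725463 243.2755195196929 [-0.0972  0.      0.      0.      0.    ]
[[ 0.9768 -0.1031  0.1875  0.2573]
 [-0.2138 -0.5012  0.8385 -1.2979]
 [ 0.0075 -0.8592 -0.5116  0.7766]
 [ 0.      0.      0.      1.    ]]
top 51.21512714103394 321.2623688155019 231.7790183580096 [-0.0678  0.      0.      0.      0.    ]
[[-0.2074 -0.8959  0.3929 -0.0213]
 [-0.9783  0.1898 -0.0836  0.0386]
 [ 0.0003 -0.4017 -0.9158  1.3678]
 [ 0.      0.      0.      1.    ]]
{'t': 0.1, 'q': array([ 1.1026,  0.1311,  1.4892,  0.    ,  1.523 , -0.0854]), 'dq': array([ 0.0009, -0.003 , -0.0014, -0.001 , -0.0011, -0.0011]), 'joint_torque': array([  0.0008, -56.1343, -49.3096,   0.077 ,   0.0291,  -0.    ]), 'tool_pos': array([0.224 , 0.5564, 0.4038]), 'orientation': array([-0.5975, -3.0838,  0.0025]), 'force': array([-0.3218,  0.5058,  0.0779]), 'wrist_torque': array([-0.0058, -0.0524, -0.0282]), 'gripper_force': 0.0, 'opening': 0.09317036351468627}
```

View pics/side0.png

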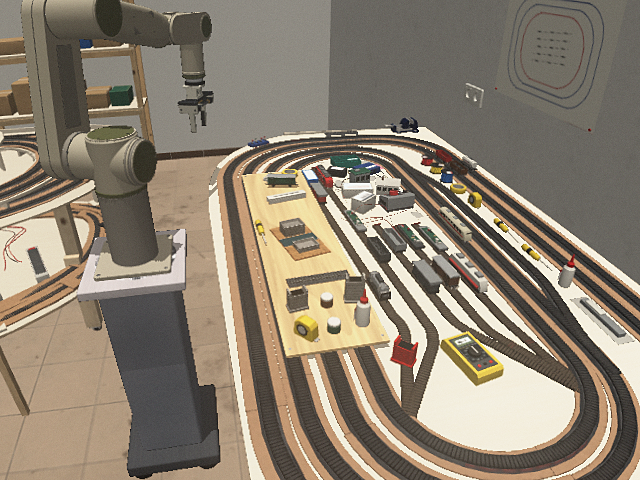

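View pics/top0.png

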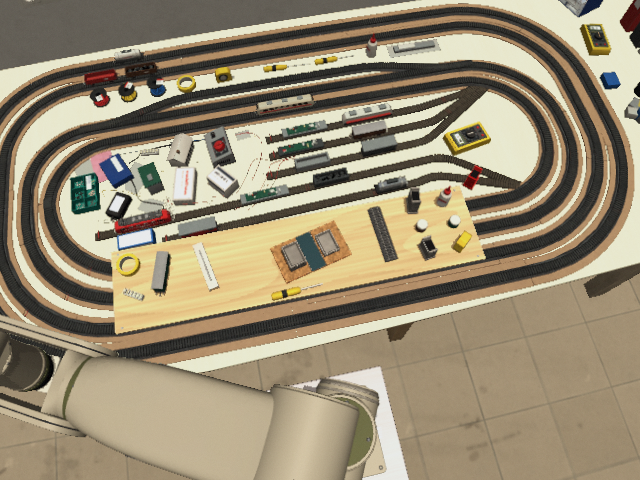

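```bash
cat > h.py <<'E'
import cv2,numpy as np
from plant import readout, read_camera, get_calibration
from scipy.optimize import least_squares
np.set_printoptions(precision=4,suppress=True)
def cal(n):
    c=get_calibration(n);f=240/np.tan(np.radians(c["fovy"])/2)
    return np.array([[f,0,c["cx"]],[0,f,c["cy"]],[0,0,1]]),np.array(c["dist_coeffs"],float),np.array(c["pose"])
def ray(n,uv):
    K,d,T=cal(n);p=cv2.undistortPoints(np.array([[uv]],float),K,d)[0,0]
    return T[:3,3],T[:3,:3]@np.array([p[0],p[1],1])
def atz(n,uv,z):
    o,r=ray(n,uv);return o+r*(z-o[2])/r[2]
def proj(n,P):
    K,d,T=cal(n);W=np.linalg.inv(T)
    return cv2.projectPoints(np.array(P,float).reshape(-1,1,3),cv2.Rodrigues(W[:3,:3])[0],W[:3,3],K,d)[0][:,0]
def tri(a,b):
    "point from side pixel a and top pixel b, with the miss distance"
    (o1,r1),(o2,r2)=ray("side",a),ray("top",b)
    s=np.linalg.lstsq(np.c_[r1,-r2],o2-o1,rcond=None)[0]
    p,q=o1+s[0]*r1,o2+s[1]*r2
    return (p+q)/2,np.linalg.norm(p-q)
def crop(n,x0,y0,x1,y1,k,name,img=None):
    im=(read_camera(n) if img is None else img)[:,:,::-1][y0:y1,x0:x1]
    im=cv2.resize(im,None,fx=k,fy=k,interpolation=cv2.INTER_CUBIC)
    for i in range(0,x1-x0):
        if (x0+i)%10==0: cv2.line(im,(int((i+.5)*k),0),(int((i+.5)*k),5 if (x0+i)%50 else 14),(0,0,255),1)
    for i in range(0,y1-y0):
        if (y0+i)%10==0: cv2.line(im,(0,int((i+.5)*k)),(5 if (y0+i)%50 else 14,int((i+.5)*k)),(0,0,255),1)
    cv2.imwrite(f"pics/{name}.png",im)
E
python3 - <<'E'
from h import *
s=cv2.imread("pics/side0.png")[:,:,::-1];t=cv2.imread("pics/top0.png")[:,:,::-1]
crop("top",265,175,490,290,3.5,"tr",t)
crop("top",105,180,265,335,3.8,"tl",t)
crop("side",240,165,395,360,3.07,"s",s)
E
```

```text
(no output)
```

View pics/tr.png

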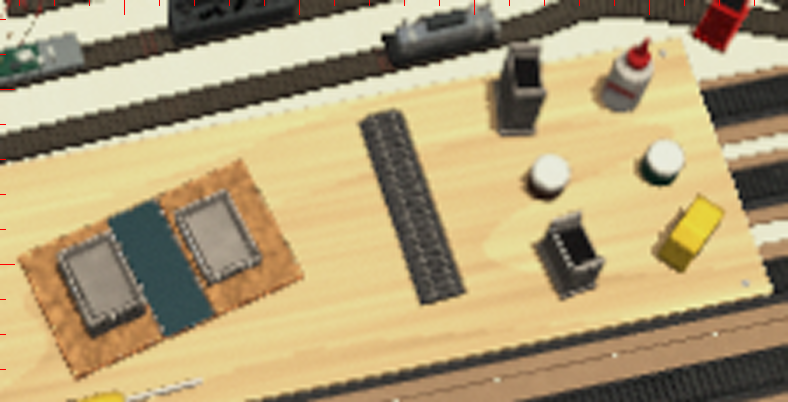

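View pics/tl.png

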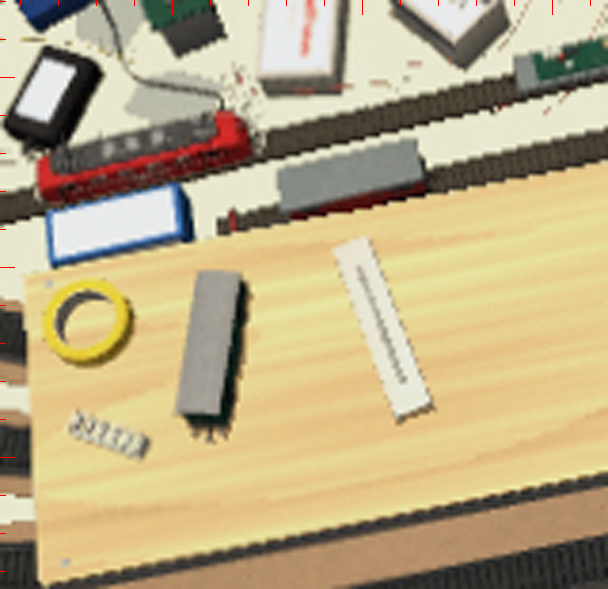

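View pics/s.png

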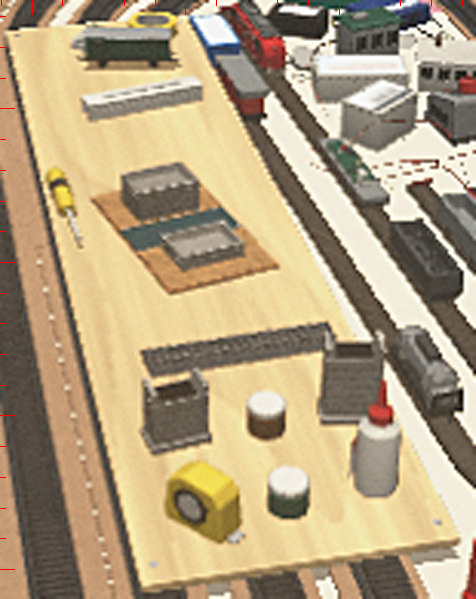

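```bash
cat > fit.py <<'E'
from h import *
from scipy.optimize import minimize
def box(x,y,z0,z1): return np.array([[a*x/2,b*y/2,c] for a in(-1,1) for b in(-1,1) for c in(z0,z1)])
def pier(h):
    s=h-.010; P=[box(.052,.032,0,.008),box(.048,.026,.008,s)]
    for g in(-1,1): P.append(np.array([[g*x,y,z] for x,z in((.0155,s),(.024,s),(.0195,h),(.024,h)) for y in(-.013,.013)]))
    return P
M=dict(footing_low=[box(.068,.048,0,.016)],footing_high=[box(.068,.048,0,.034)],pier_tall=pier(.076),pier_short=pier(.058),
 girder=[box(.028,.145,0,.022)],track_piece=[box(.040,.175,0,.010)],goods_wagon=[box(.032,.125,.013,.048)])
S=6
def roi(n,parts,p,m=10):
    q=proj(n,np.vstack([xf(a,p) for a in parts])); a=np.floor(q.min(0)-m).astype(int); b=np.ceil(q.max(0)+m).astype(int)
    return max(a[0],0),max(a[1],0),min(b[0],640),min(b[1],480)
def xf(a,p):
    c,s=np.cos(p[3]),np.sin(p[3]); return a@np.array([[c,s,0],[-s,c,0],[0,0,1]])+p[:3]
def render(n,parts,p,r):
    m=np.zeros(((r[3]-r[1])*S,(r[2]-r[0])*S),np.uint8)
    for a in parts:
        q=(proj(n,xf(a,p))-[r[0],r[1]]+.5)*S-.5
        cv2.fillConvexPoly(m,cv2.convexHull(np.round(q).astype(np.int32)),255)
    return m
def mask(im,r,sat=75):
    c=cv2.resize(im[r[1]:r[3],r[0]:r[2]],None,fx=S,fy=S,interpolation=cv2.INTER_CUBIC)
    h=cv2.cvtColor(c,cv2.COLOR_RGB2HSV); H,s=h[...,0],h[...,1]
    return (((s<sat)|(H>36))*255).astype(np.uint8) if sat<76 else ((s<sat)*255).astype(np.uint8)
def fit(name,ims,p0,sat=75,views=("side","top"),show=None,fixz=False,m=10):
    parts=M[name]; R={n:roi(n,parts,p0,m) for n in views}; K={n:mask(ims[n],R[n],sat) for n in views}
    f=lambda p:sum(np.abs(render(n,parts,p,R[n]).astype(int)-K[n]).sum() for n in views)/255/S/S
    sc=np.array([.004,.004,.003,.06])
    if fixz: sc=sc[[0,1,3]]
    full=lambda v:np.array(p0)+(np.array([v[0]*sc[0],v[1]*sc[1],0,v[2]*sc[2]]) if fixz else v*sc)
    b=min((minimize(lambda v:f(full(v)),v0,method="Nelder-Mead",options=dict(initial_simplex=np.vstack([v0]+[v0+e for e in np.eye(len(sc))]),xatol=.01,fatol=.02)) for v0 in (np.zeros(len(sc)),-.5*np.ones(len(sc)))),key=lambda o:o.fun)
    p=full(b.x); area=sum((render(n,parts,p,R[n])>0).sum() for n in views)/S/S
    print(name,p,"misfit %.0f of %.0f px"%(b.fun,area))
    if show is not None:
        for n in views: show.append(np.hstack([cv2.resize(np.dstack([K[n],render(n,parts,p,R[n]),K[n]]),(200,150))]))
    return p
E
python3 - <<'E'
from fit import *
ims={n:cv2.imread(f"pics/{n}0.png")[:,:,::-1].copy() for n in("side","top")}
T=lambda x,y,k,a,b:((x+.5)/k-.5+a,(y+.5)/k-.5+b)
tr=lambda x,y:T(x,y,3.5,265,175); tl=lambda x,y:T(x,y,3.8,105,180); s=lambda x,y:T(x,y,3.07,240,165)
# rough centres (two-view) 
for n,a,b in(("fh",s(160,183),tr(101,278)),("fl",s(203,243),tr(217,233)),("pier by bottle top",s(353,350),tr(523,62)),("pier by tape top",s(177,385),tr(572,242)),("girder",s(142,93),tl(383,328)),("track",s(235,347),tr(412,206)),("wagon roof",s(127,38),tl(212,342)),("bottle tip",s(382,383),tr(645,42))):
    p,e=tri(a,b);print(n,p,e)
# yaws from long edges
for n,a,b,z in(("fhl line",tr(101,278),tr(217,233),.05),("girder",tl(350,245),tl(415,412),.046),("track",tr(381,118),tr(443,298),.034),("wagon",tl(218,272),tl(196,412),.07),("pA x-edge",tr(498,130),tr(535,130),.0235),("pA",tr(514,50),tr(510,90),.09),("pB",tr(550,220),tr(565,262),.08)):
    A,B=atz("top",a,z),atz("top",b,z);d=B-A;print(n,A[:2],B[:2],np.hypot(*d[:2]),"dir",np.arctan2(d[1],d[0]))
for q in((300,262),(327,240),(310,250),(300,225),(385,240),(160,270),(205,265)): 
    print(q,cv2.cvtColor(ims["top"],cv2.COLOR_RGB2HSV)[q[1],q[0]])
E
```

```text
fh [0.4906 0.0092 0.0563] 0.00014752360159451237
fl [ 0.5153 -0.0916  0.0404] 0.001355482938616327
pier by bottle top [ 0.5865 -0.3654  0.0923] 0.009834947913188384
pier by tape top [ 0.4354 -0.364   0.0758] 0.000375939806848132
girder [0.5137 0.2588 0.0418] 0.0024262662219618506
track [ 0.5096 -0.2568  0.0297] 0.0015071759621499863
wagon roof [0.5179 0.3796 0.0629] 0.0017336995417184635
bottle tip [ 0.5742 -0.4584  0.1246] 0.0007484087763957332
fhl line [0.4931 0.0091] [ 0.5121 -0.0907] 0.10151811674150792 dir -1.382414806460043
girder [0.582  0.2747] [0.4414 0.2428] 0.1441349301764582 dir -2.9182918586924895
track [ 0.5931 -0.2509] [ 0.4246 -0.2597] 0.16870304084141258 dir -3.088927260420358
wagon [0.5698 0.3689] [0.465  0.3937] 0.10762061070956551 dir 2.909776363923025
pA x-edge [ 0.5662 -0.3483] [ 0.5596 -0.3794] 0.03176747976064771 dir -1.7784597180171036
pA [ 0.6055 -0.3626] [ 0.5703 -0.3489] 0.03778182525261265 dir 2.7714448584880764
pB [ 0.4557 -0.3509] [ 0.4184 -0.3523] 0.037285556841768056 dir -3.105274239564743
(300, 262) [ 16  46 134]
(327, 240) [ 18  45 166]
(310, 250) [93 92 78]
(300, 225) [ 25  88 232]
(385, 240) [15 33 61]
(160, 270) [ 21  22 165]
(205, 265) [ 21  20 176]
```

```bash
python3 - <<'E'
from fit import *
ims={n:cv2.imread(f"pics/{n}0.png")[:,:,::-1].copy() for n in("side","top")}
sh=[]
P={}
P["footing_high"]=fit("footing_high",ims,[.492,.010,.0285,.189],62,show=sh)
P["footing_low"]=fit("footing_low",ims,[.514,-.092,.0285,.189],62,show=sh)
for y in(-.3,0.1): P["pier_tall"]=fit("pier_tall",ims,[.587,-.364,.0235,y],72,show=sh)
for nm in("pier_short","pier_tall"): P[nm+"B"]=fit(nm,ims,[.437,-.362,.0235,.05],72,show=sh,m=7)
fit("pier_short",ims,[.587,-.364,.0235,-.1],72)
P["girder"]=fit("girder",ims,[.512,.259,.0235,-1.348],72,show=sh)
P["track_piece"]=fit("track_piece",ims,[.509,-.256,.0235,-1.518],72,show=sh)
P["goods_wagon"]=fit("goods_wagon",ims,[.517,.381,.0235,1.339],72,show=sh)
while len(sh)%4: sh.append(sh[0]*0)
v=np.vstack([np.hstack(sh[i:i+4]) for i in range(0,len(sh),4)]);print(v.shape);cv2.imwrite("pics/masks.png",cv2.resize(v,(800,600)))
E
```

```text
footing_high [0.4926 0.0021 0.0325 0.2255] misfit 986 of 898 px
footing_low [ 0.5089 -0.0891  0.0423  0.2362] misfit 792 of 744 px
pier_tall [ 0.5835 -0.3656  0.0275 -0.2496] misfit 1512 of 911 pxTraceback (most recent call last):
  File "<stdin>", line 7, in <module>
  File "fit.py", line 32, in fit
    b=min((minimize(lambda v:f(full(v)),v0,method="Nelder-Mead",options=dict(initial_simplex=np.vstack([v0]+[v0+e for e in np.eye(len(sc))]),xatol=.01,fatol=.02)) for v0 in (np.zeros(len(sc)),-.5*np.ones(len(sc)))),key=lambda o:o.fun)
  File "fit.py", line 32, in <genexpr>
    b=min((minimize(lambda v:f(full(v)),v0,method="Nelder-Mead",options=dict(initial_simplex=np.vstack([v0]+[v0+e for e in np.eye(len(sc))]),xatol=.01,fatol=.02)) for v0 in (np.zeros(len(sc)),-.5*np.ones(len(sc)))),key=lambda o:o.fun)
           ~~~~~~~~^^^^^^^^^^^^^^^^^^^^^^^^^^^^^^^^^^^^^^^^^^^^^^^^^^^^^^^^^^^^^^^^^^^^^^^^^^^^^^^^^^^^^^^^^^^^^^^^^^^^^^^^^^^^^^^^^^^^^^^^^^^^^^^^^^^^^^^^^^^^^^^
    res = _minimize_neldermead(fun, x0, args, callback, bounds=bounds,
                               **options)
    fxr = fun
[... 417 characters left out ...]
lambda p:sum(np.abs(render(n,parts,p,R[n]).astype(int)-K[n]).sum() for n in views)/255/S/S
               ~~~^^^^^^^^^^^^^^^^^^^^^^^^^^^^^^^^^^^^^^^^^^^^^^^^^^^^^^^^^^^^^^^^^^^^^^
  File "fit.py", line 28, in <genexpr>
    f=lambda p:sum(np.abs(render(n,parts,p,R[n]).astype(int)-K[n]).sum() for n in views)/255/S/S
                          ~~~~~~^^^^^^^^^^^^^^^^
  File "fit.py", line 19, in render
    q=(proj(n,xf(a,p))-[r[0],r[1]]+.5)*S-.5
       ~~~~^^^^^^^^^^^
  File "h.py", line 14, in proj
    K,d,T=cal(n);W=np.linalg.inv(T)
          ~~~^^^
  File "h.py", line 6, in cal
    c=get_calibration(n);f=240/np.tan(np.radians(c["fovy"])/2)
ValueError: time passes only in moves, steps and waits
```

```bash
sed -i 's/^def cal(n):/from functools import lru_cache\n@lru_cache(None)\ndef cal(n):/' h.py; python3 - <<'E'
from h import *
ims={n:cv2.imread(f"pics/{n}0.png") for n in("side","top")}
T=lambda x,y,k,a,b:(int(x/k+a),int(y/k+b))
tr=lambda x,y:T(x,y,3.5,265,175); tl=lambda x,y:T(x,y,3.8,105,180); s=lambda x,y:T(x,y,3.07,240,165)
for n,q,l in(("top",tr(100,270),"fh floor"),("top",tr(85,260),"fh kerb"),("top",tr(120,320),"fh side"),("top",tr(60,330),"cork"),("top",tr(285,260),"cork"),("top",tr(165,270),"teal"),("top",tr(320,200),"board"),("top",tr(550,100),"board"),("top",tr(515,110),"pA"),("top",tr(525,75),"pA top"),("top",tr(500,125),"pA foot"),("top",tr(405,200),"track"),("top",tl(385,300),"girder"),("top",tl(235,330),"wagon side"),("top",tl(250,320),"shadow"),
 ("side",s(80,150),"board"),("side",s(250,500),"board"),("side",s(160,195),"fh side"),("side",s(160,180),"fh floor"),("side",s(115,205),"cork"),("side",s(180,280),"cork"),("side",s(160,235),"teal"),("side",s(180,415),"pB"),("side",s(350,390),"pA"),("side",s(220,420),"pB shadow"),("side",s(240,347),"track"),("side",s(140,100),"girder side"),("side",s(110,50),"wagon"),("side",s(120,35),"roof")):
    p=ims[n][q[1]:q[1]+1,q[0]:q[0]+1];print(n,l,p[0,0,::-1],cv2.cvtColor(p,cv2.COLOR_BGR2HSV)[0,0],cv2.cvtColor(p,cv2.COLOR_BGR2LAB)[0,0])
E
```

```text
top fh floor [150 139 125] [ 17  42 150] [149 130 137]
top fh kerb [153 142 126] [ 18  45 153] [152 129 138]
top fh side [55 49 45] [12 46 55] [ 54 130 132]
top cork [164 115  66] [ 15 152 164] [134 142 162]
top cork [191 134  79] [ 15 150 191] [154 144 166]
top teal [50 75 78] [93 92 78] [ 77 119 123]
top board [232 206 142] [ 21  99 232] [213 128 163]
top board [232 213 148] [ 23  92 232] [218 125 163]
top pA [55 52 46] [20 42 55] [ 56 128 132]
top pA top [26 24 24] [ 0 20 26] [ 21 130 128]
top pA foot [90 76 61] [16 82 90] [ 85 132 139]
top track [113 109 100] [ 21  29 113] [118 128 134]
top girder [232 233 217] [ 32  18 233] [234 125 136]
top wagon side [49 54 49] [60 24 54] [ 56 125 131]
top shadow [188 165 112] [ 21 103 188] [175 129 159]
side board [242 221 161] [ 22  85 242] [226 127 160]
side board [236 207 150] [ 20  93 236] [215 130 160]
side fh side [108  94  79] [ 16  68 108] [104 131 139]
side fh floor [172 162 147] [ 18  37 172] [171 129 137]
side cork [188 138  90] [ 15 133 188] [156 141 161]
side cork [196 146  94] [ 15 133 196] [164 141 163]
side teal [130 133 122] [ 38  21 133] [140 125 133]
side pB [104  92  76] [ 17  69 104] [101 130 139]
side pA [114 101  88] [ 15  58 114] [111 131 137]
side pB shadow [240 219 160] [ 22  85 240] [224 127 160]
side track [116 105  91] [ 17  55 116] [115 130 137]
side girder side [140 131 117] [ 18  42 140] [141 129 137]
side wagon [63 62 49] [28 57 63] [ 66 126 136]
side roof [180 174 167] [ 16  18 180] [182 129 132]
```

```bash
python3 - <<'E'
s=open("fit.py").read()
i=s.index("def mask");j=s.index("def fit(")
s=s[:i]+'''def mask(im,r,core):
    c=cv2.resize(im[r[1]:r[3],r[0]:r[2]],None,fx=S,fy=S,interpolation=cv2.INTER_CUBIC)
    L=cv2.cvtColor(c,cv2.COLOR_RGB2LAB)
    m=((L[...,2]<149)&(L[...,1]>123)).astype(np.uint8)
    _,l=cv2.connectedComponents(m); keep=np.unique(l[(core>0)&(m>0)])
    return (np.isin(l,keep)&(m>0)).astype(np.uint8)*255
'''+s[j:].replace("sat=75,","").replace("mask(ims[n],R[n],sat)","mask(ims[n],R[n],cv2.erode(render(n,parts,p0,R[n]),np.ones((13,13))))").replace("m=10):","m=7):")
open("fit.py","w").write(s)
E
cat > f1.py <<'E'
from fit import *
ims={n:cv2.imread(f"pics/{n}0.png")[:,:,::-1].copy() for n in("side","top")}
sh=[]
fit("footing_high",ims,[.492,.010,.0285,.189],show=sh)
fit("footing_low",ims,[.514,-.092,.0285,.189],show=sh)
for y in(-.3,0.1): fit("pier_tall",ims,[.587,-.364,.0235,y],show=sh)
fit("pier_short",ims,[.437,-.362,.0235,.05],show=sh)
fit("pier_tall",ims,[.437,-.362,.0235,.05])
fit("pier_short",ims,[.587,-.364,.0235,-.1])
fit("girder",ims,[.512,.259,.0235,-1.348],show=sh)
fit("track_piece",ims,[.509,-.256,.0235,-1.518],show=sh)
fit("goods_wagon",ims,[.517,.381,.0235,1.339],show=sh)
while len(sh)%4: sh.append(sh[0]*0)
v=np.vstack([np.hstack(sh[i:i+4]) for i in range(0,len(sh),4)]);cv2.imwrite("pics/masks.png",cv2.resize(v,(800,600)))
E
python3 f1.py
```

```text
footing_high [0.4902 0.0091 0.0292 0.2516] misfit 111 of 892 px
footing_low [ 0.5134 -0.0908  0.0307  0.2195] misfit 212 of 737 px
pier_tall [ 0.5835 -0.3659  0.0271 -0.2032] misfit 1056 of 930 px
pier_tall [ 0.5859 -0.3646  0.0286 -0.0083] misfit 1291 of 982 px
pier_short [ 0.4336 -0.3668  0.0254  0.1171] misfit 324 of 837 px
pier_tall [ 0.4336 -0.3659  0.0281  0.0645] misfit 335 of 1022 px
pier_short [ 0.584  -0.3654  0.0415 -0.1934] misfit 993 of 777 px
girder [ 0.5144  0.2596  0.0251 -1.348 ] misfit 65 of 891 px
track_piece [ 0.5161 -0.2567  0.0184 -1.53  ] misfit 553 of 1548 px
goods_wagon [0.5147 0.3833 0.0217 1.3623] misfit 353 of 1101 px
```

View pics/masks.png

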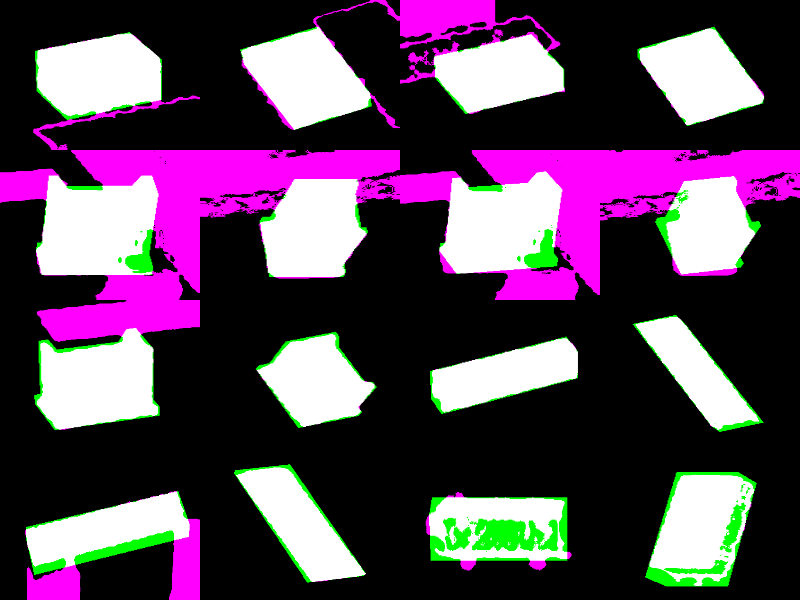

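```bash
python3 - <<'E'
s=open("fit.py").read()
s=s.replace("(L[...,1]>123)","(L[...,1]>(116 if green else 123))").replace("mask(im,r,core):","mask(im,r,core,green=False):").replace("np.ones((13,13))))","np.ones((13,13))),name=='goods_wagon')")
s=s.replace("    f=lambda p","    W={n:cv2.dilate(render(n,parts,p0,R[n]),np.ones((31,31)))>0 for n in views}\n    f=lambda p").replace("-K[n]).sum()","-K[n])[W[n]].sum()")
open("fit.py","w").write(s)
E
cat > f2.py <<'E'
from fit import *
ims={n:cv2.imread(f"pics/{n}0.png")[:,:,::-1].copy() for n in("side","top")}
for v in (("side","top"),("side",),("top",)):
  print(v); k=dict(fixz=True,views=v)
  fit("footing_high",ims,[.4902,.0091,.0285,.23],**k)
  fit("footing_low",ims,[.5134,-.091,.0285,.23],**k)
  fit("pier_tall",ims,[.585,-.366,.0235,-.2],**k)
  fit("pier_short",ims,[.434,-.3665,.0235,.1],**k)
  fit("girder",ims,[.514,.2596,.0235,-1.348],**k)
  fit("track_piece",ims,[.512,-.2567,.0235,-1.53],**k)
  fit("goods_wagon",ims,[.515,.3833,.0235,1.362],**k)
E
python3 f2.py
```

```text
('side', 'top')
footing_high [0.4902 0.0099 0.0285 0.2374] misfit 77 of 893 px
footing_low [ 0.514  -0.0904  0.0285  0.23  ] misfit 71 of 737 px
pier_tall [ 0.5837 -0.3664  0.0235 -0.206 ] misfit 307 of 926 px
pier_short [ 0.4335 -0.3669  0.0235  0.1163] misfit 99 of 835 px
girder [ 0.5161  0.2607  0.0235 -1.3578] misfit 73 of 896 px
track_piece [ 0.5135 -0.2572  0.0235 -1.5228] misfit 303 of 1560 px
goods_wagon [0.513  0.3818 0.0235 1.3449] misfit 179 of 1107 px
('side',)
footing_high [0.4907 0.0105 0.0285 0.2194] misfit 39 of 397 px
footing_low [ 0.5147 -0.0869  0.0285  0.2413] misfit 33 of 311 px
pier_tall [ 0.5849 -0.3616  0.0235 -0.186 ] misfit 210 of 592 px
pier_short [ 0.4342 -0.3644  0.0235  0.093 ] misfit 67 of 508 px
girder [ 0.5163  0.2634  0.0235 -1.3567] misfit 17 of 349 px
track_piece [ 0.5165 -0.2638  0.0235 -1.5183] misfit 180 of 744 px
goods_wagon [0.511  0.3786 0.0235 1.3804] misfit 64 of 390 px
('top',)
footing_high [0.4902 0.0097 0.0285 0.221 ] misfit 34 of 490 px
footing_low [ 0.5142 -0.0912  0.0285  0.2322] misfit 14 of 423 px
pier_tall [ 0.5847 -0.3669  0.0235 -0.2019] misfit 85 of 335 px
pier_short [ 0.4336 -0.3674  0.0235  0.1457] misfit 22 of 323 px
girder [ 0.5149  0.2601  0.0235 -1.3552] misfit 44 of 539 px
track_piece [ 0.5139 -0.255   0.0235 -1.4977] misfit 90 of 818 px
goods_wagon [0.5168 0.3822 0.0235 1.3566] misfit 108 of 709 px
```

Identification, in picture pixels:
- **Tall pier:** the pier at top (413,200) next to the bottle. Its top is at z ≈ 0.095.
- **Short pier:** the pier at top (429,247). Its top is at z ≈ 0.08. The red lookalike at top (473,177) is off the board and not meant.
- **High footing:** the left one at top (294,254). The low footing is at top (327,241).
- **Wagon:** the only one on the plywood, grey roof and green sides, at top (160,270). The siding wagon at top (197,227) is red and off the board.
- **Girder:** the white one at top (206,266). The grey plate at top (415,46) is not it.

The enlarged crops confirm these. The next move goes above the tall pier.

```bash
python3 -m handwheel '[[2,-5.1,0,0.01,0],[2,-5.1,0,0.01,0],[2,-5.1,0,0.01,0],[2,-5.1,0,0.01,0],[2,-5.1,0,0.01,0],[2,-5.1,0,0.01,0],[2,-5.1,0,0.01,0],[2,-5.1,0,0.01,0],[2,-5.1,0,0.01,0]]' 30; python3 -m handwheel '[[2,-5.1,0,0.01,0.45],[2,-5.1,0,0.01,0.45],[2,-5.1,0,0.01,0.45],[2,-5.1,0,0.01,0.45],[2,-5.1,0,0.01,0.45],[2,-5.1,0,0.01,0.45],[2,-5.1,0,0.01,0.45],[2,-5.1,0,0.01,0.45],[0,0,0,0,0.45],[0,0,0,0,0.45]]'
```

```text
t: 1.23
tool_pos: [0.4042, 0.0959, 0.4046]
orientation: [0.458, 3.108, 0.0]
force: [1.9, 0.1, -0.9]
opening: 0.0929
gripper_force: 0.0
t: 2.48
tool_pos: [0.5639, -0.3102, 0.4038]
orientation: [-0.334, -3.122, -0.002]
force: [-0.3, 0.6, -0.1]
opening: 0.051
gripper_force: 0.0
```

```bash
python3 -m handwheel '[[2.0,-5.6,0,0.009,0.45],[0,0,-5,0,0.45],[0,0,-5.4,0,0.45],[0,0,0,0,0.45],[0,0,0,0,0.45]]'; python3 - <<'E'
from h import *
a=read_camera("side");b=read_camera("top")
def c(im,x0,y0,x1,y1): return cv2.resize(im[y0:y1,x0:x1,::-1],(390,520),interpolation=cv2.INTER_CUBIC)
cv2.imwrite("pics/ap1.png",np.hstack([c(a,310,210,400,330),c(b,370,130,460,250)]))
E
```

```text
t: 3.1
tool_pos: [0.5847, -0.3658, 0.3036]
orientation: [0.318, 3.123, -0.002]
force: [-0.2, 0.1, 1.1]
opening: 0.0512
gripper_force: 0.0
```

View pics/ap1.png

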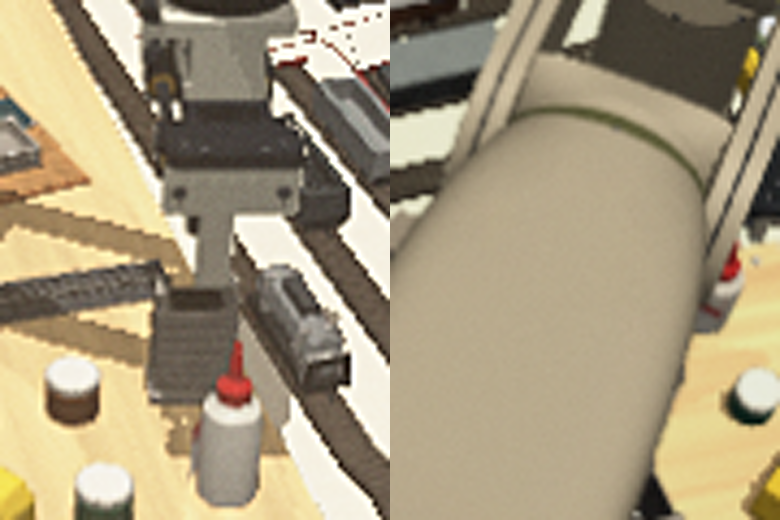

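```bash
python3 - <<'E'
from h import *
p=np.array([.5847,-.3658,.1176]);d=np.array([np.cos(1.367),np.sin(1.367),0]);x=np.array([d[1],-d[0],0])
for k in(-.036,-.026):
  for s in(-.0075,0,.0075):
    for dz in (0,.02,.03): print(k,s,dz,(proj("side",p+d*k+x*s+[0,0,dz])-[310,210])*390/90)
E
```

```text
-0.036 -0.0075 0 [[193.4756 294.2263]]
-0.036 -0.0075 0.02 [[195.5262 264.5243]]
-0.036 -0.0075 0.03 [[196.5625 249.4669]]
-0.036 0 0 [[206.8698 294.2004]]
-0.036 0 0.02 [[209.0421 264.5045]]
-0.036 0 0.03 [[210.14   249.4502]]
-0.036 0.0075 0 [[220.2563 294.1734]]
-0.036 0.0075 0.02 [[222.5504 264.4837]]
-0.036 0.0075 0.03 [[223.7097 249.4327]]
-0.026 -0.0075 0 [[191.8412 284.0235]]
-0.026 -0.0075 0.02 [[193.8591 254.4473]]
-0.026 -0.0075 0.03 [[194.8788 239.4556]]
-0.026 0 0 [[205.1377 284.0002]]
-0.026 0 0.02 [[207.2754 254.4299]]
-0.026 0 0.03 [[208.3557 239.4414]]
-0.026 0.0075 0 [[218.4267 283.9757]]
-0.026 0.0075 0.02 [[220.6841 254.4117]]
-0.026 0.0075 0.03 [[221.8248 239.4263]]
```

```bash
python3 -m handwheel '[[0,0,-3,0,0.45],[0,0,-2.6,0,0.45],[0,0,0,0,0.45],[0,0,0,0,0.8],[0,0,0,0,0.8],[0,0,0,0,0.8],[0,0,0,0,0.8],[0,0,0,0,0.8]]' 30; 
```

```text
t: 4.2
tool_pos: [0.5845, -0.3667, 0.2463]
orientation: [0.319, 3.123, -0.002]
force: [-0.6, 0.9, 6.6]
opening: 0.026
gripper_force: 29.9
```

```bash
python3 -m handwheel '[[0,0,4,0,0.8],[0,0,4,0,0.8],[-1.17,4.6,0,0.0725,0.8],[-1.17,4.6,0,0.0725,0.8],[-1.17,4.6,0,0.0725,0.8],[-1.17,4.6,0,0.0725,0.8],[-1.18,4.59,0,0.0725,0.8],[-1.18,4.59,0,0.0722,0.8],[0,0,-2,0,0.8],[0,0,-1.5,0,0.8]]';python3 -m handwheel '[[0,0,0,0,0.8],[0,0,0,0,0.8],[0,0,0,0,0.8]]'; python3 - <<'E'
from h import *
for n in("side","top"): cv2.imwrite(f"pics/{n}1.png",read_camera(n)[:,:,::-1])
def c(n,x0,y0,x1,y1): return cv2.resize(cv2.imread(f"pics/{n}1.png")[y0:y1,x0:x1],(390,390),interpolation=cv2.INTER_CUBIC)
cv2.imwrite("pics/ap2.png",np.hstack([c("side",260,190,340,270),c("top",280,180,360,260)]))
E
```

```text
t: 5.45
tool_pos: [0.5134, -0.0901, 0.289]
orientation: [0.363, -3.12, 0.0]
force: [0.4, -1.0, -2.2]
opening: 0.0258
gripper_force: 29.9
t: 5.82
tool_pos: [0.514, -0.0912, 0.2904]
orientation: [-0.36, 3.12, -0.001]
force: [-0.1, -0.4, -1.3]
opening: 0.0255
gripper_force: 29.9
```

View pics/ap2.png

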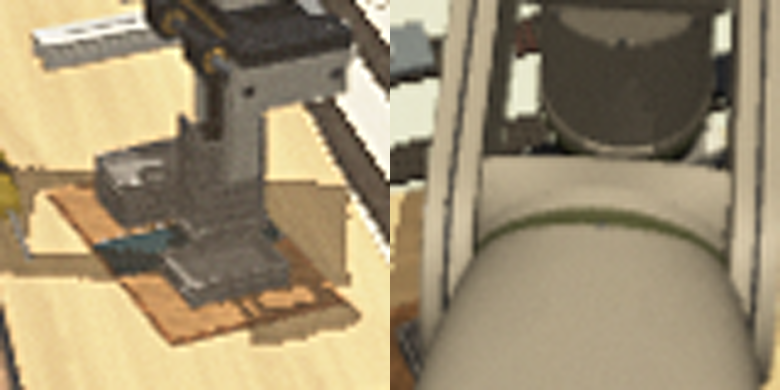

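```bash
python3 -m handwheel '[[0,0.04,-1,0,0.8],[0,0,-1,0,0.8],[0,0,-0.4,0,0.8],[0,0,-0.2,0,0.8],[0,0,0,0,0.8],[0,0,0,0,0.8]]'; python3 -m handwheel '[[0,0,-0.3,0,0.8],[0,0,0,0,0.8],[0,0,0,0,0.8]]'; python3 -m handwheel '[[0,0,-0.2,0,0.8],[0,0,0,0,0.8],[0,0,0,0,0.8]]'
```

```text
t: 6.68
tool_pos: [0.5138, -0.0902, 0.2641]
orientation: [-0.362, 3.12, -0.0]
force: [0.2, -0.6, -0.6]
opening: 0.026
gripper_force: 29.9
t: 7.05
tool_pos: [0.5138, -0.0902, 0.2609]
orientation: [-0.362, 3.12, -0.0]
force: [1.9, 0.4, -1.2]
opening: 0.0258
gripper_force: 29.9
t: 7.42
tool_pos: [0.5142, -0.0902, 0.2593]
orientation: [-0.362, 3.119, -0.001]
force: [4.2, 0.6, 2.6]
opening: 0.0257
gripper_force: 29.9
```

```bash
python3 -m handwheel '[[0.12,0,0,0,0.8],[0,0,0,0,0.8],[0,0,-0.05,0,0.8],[0,0,0,0,0.8],[0,0,0,0,0.8]]'; python3 -m handwheel '[[0,0,0,0,0.55],[0,0,0,0,0.45],[0,0,0,0,0.45],[0,0,3,0,0.45],[0,0,5,0,0.45],[0,0,5,0,0.45],[0,0,0,0,0.45]]'
```

```text
t: 8.05
tool_pos: [0.5148, -0.0902, 0.2592]
orientation: [0.362, -3.12, 0.0]
force: [-2.9, 1.3, 12.1]
opening: 0.0257
gripper_force: 29.9
t: 8.93
tool_pos: [0.5161, -0.0906, 0.3934]
orientation: [-0.361, 3.113, -0.005]
force: [-0.5, 0.9, -0.4]
opening: 0.0511
gripper_force: 0.0
```

```bash
python3 -m handwheel '[[-1.35,-4.6,0,-0.0193,0.45],[-1.35,-4.6,0,-0.0193,0.45],[-1.35,-4.6,0,-0.0193,0.45],[-1.35,-4.6,0,-0.0193,0.45],[-1.35,-4.6,0,-0.0193,0.45],[-1.35,-4.6,0,-0.0193,0.45],[0,0,-5,0,0.45],[0,0,-4,0,0.45],[0,0,0,0,0.45],[0,0,0,0,0.45]]'; python3 - <<'E'
from fit import *
im=read_camera("side");cv2.imwrite("pics/side2.png",im[:,:,::-1])
im=im.copy()
fit("pier_tall",dict(side=im),[.514,-.0905,.0365,.231],views=("side",),fixz=True,m=4)
fit("pier_tall",dict(side=im),[.514,-.0905,.0365,.231],views=("side",),m=4)
fit("pier_short",dict(side=im),[.4336,-.3671,.0235,.115],views=("side",),fixz=True,m=4)
E
```

```text
t: 10.18
tool_pos: [0.4342, -0.3663, 0.2992]
orientation: [-0.181, 3.136, -0.001]
force: [0.2, 0.0, -0.1]
opening: 0.0512
gripper_force: 0.0
pier_tall [ 0.5068 -0.0968  0.0365  0.3361] misfit 227 of 479 px
pier_tall [ 0.3736 -0.7433  0.4192  1.2371] misfit 34 of 941 px
pier_short [ 0.4339 -0.3651  0.0235  0.1843] misfit 58 of 518 px
```

```bash
python3 -m handwheel '[[-0.05,-0.05,-4,0,0.45],[0,0,-2.9,0,0.45],[0,0,0,0,0.45],[0,0,0,0,0.8],[0,0,0,0,0.8],[0,0,0,0,0.8],[0,0,0,0,0.8],[0,0,0,0,0.8]]' 30
```

```text
t: 11.22
tool_pos: [0.4339, -0.3671, 0.2308]
orientation: [-0.181, 3.135, -0.003]
force: [-0.6, 0.4, 6.3]
opening: 0.026
gripper_force: 29.7
```

```bash
python3 - <<'E'
from h import *
crop("side",250,180,350,280,5.9,"s2",cv2.imread("pics/side2.png")[:,:,::-1])
E
```

View pics/s2.png

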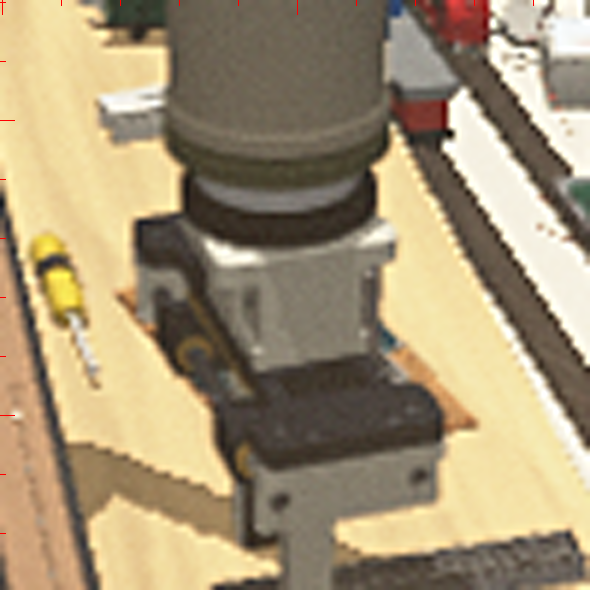

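```bash
python3 -m handwheel '[[0,0,6,0,0.8],[0,0,6,0,0.8],[0.82,5.4,0,0.0166,0.8],[0.82,5.4,0,0.0166,0.8],[0.82,5.4,0,0.0166,0.8],[0.82,5.4,0,0.0166,0.8],[0.82,5.4,0,0.0166,0.8],[0.82,5.4,0,0.0166,0.8],[0.82,5.39,0,0.0164,0.8],[0,0,0,0,0.8]]';python3 -m handwheel '[[0,0,-3,0,0.8],[0,0,-3,0,0.8],[0,0,-1.3,0,0.8],[0,0,0,0,0.8],[0,0,0,0,0.8],[0,0,0,0,0.8]]'; python3 - <<'E'
from h import *
im=read_camera("side")
crop("side",260,180,340,260,7,"s3",im)
E
```

```text
t: 12.48
tool_pos: [0.4908, 0.0144, 0.3494]
orientation: [-0.37, 3.119, 0.001]
force: [-0.2, 0.2, -1.4]
opening: 0.0263
gripper_force: 29.7
t: 13.22
tool_pos: [0.4914, 0.011, 0.2776]
orientation: [-0.362, 3.118, -0.001]
force: [0.1, 0.2, 0.5]
opening: 0.0258
gripper_force: 29.7
```

View pics/s3.png

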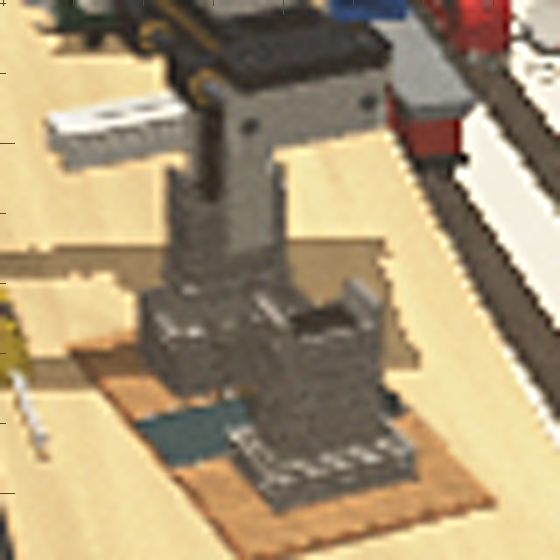

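The tall pier stands upright in the low footing, at crop (320,400). The short pier hangs above the high footing, at crop (225,260). I'll lower it now.

```bash
python3 -m handwheel '[[0,0,-0.8,0,0.8],[0,0,-0.3,0,0.8],[0,0,0,0,0.8],[0,0,0,0,0.8]]'; python3 -m handwheel '[[0,0,-0.3,0,0.8],[0,0,0,0,0.8],[0,0,0,0,0.8]]'; python3 -m handwheel '[[0,0,-0.2,0,0.8],[0,0,0,0,0.8],[0,0,0,0,0.8]]'
```

```text
t: 13.78
tool_pos: [0.4908, 0.0112, 0.2652]
orientation: [0.362, -3.121, 0.0]
force: [-0.2, 0.1, -1.4]
opening: 0.0261
gripper_force: 29.7
t: 14.15
tool_pos: [0.4908, 0.0112, 0.2622]
orientation: [0.362, -3.121, -0.0]
force: [-0.5, -0.1, -0.7]
opening: 0.0261
gripper_force: 29.7
t: 14.52
tool_pos: [0.491, 0.0112, 0.2618]
orientation: [-0.362, 3.12, -0.0]
force: [-6.6, 0.6, 13.8]
opening: 0.0261
gripper_force: 29.7
```

```bash
python3 -m handwheel '[[0,0,0.1,0,0.55],[0,0,0,0,0.45],[0,0,0,0,0.45],[0,0,3,0,0.45],[0,0,5,0,0.45],[0,0,4,0,0.45],[0,0,0,0,0.45]]'
python3 -m handwheel '[[0.49,4.99,0,-0.0032,0.45],[0.49,4.99,0,-0.0032,0.45],[0.49,4.99,0,-0.0032,0.45],[0.49,4.99,0,-0.0032,0.45],[0.49,4.99,0,-0.0032,0.45],[0,0,0,0,0.45],[0,0,0,0,0.45]]'
python3 - <<'E'
from h import *
im=read_camera("side");t=read_camera("top")
for n,i in(("side",im),("top",t)): cv2.imwrite(f"pics/{n}3.png",i[:,:,::-1])
def c(i,x0,y0,x1,y1): return cv2.resize(i[y0:y1,x0:x1,::-1],(390,390),interpolation=cv2.INTER_CUBIC)
cv2.imwrite("pics/piers.png",np.hstack([c(im,265,185,330,250),c(t,270,210,350,290)]))
E
```

```text
t: 15.4
tool_pos: [0.4919, 0.0111, 0.3853]
orientation: [-0.361, 3.114, -0.002]
force: [-0.6, -0.1, -0.2]
opening: 0.0509
gripper_force: 0.0
t: 16.27
tool_pos: [0.515, 0.2605, 0.3798]
orientation: [0.338, -3.121, 0.002]
force: [-0.4, 0.7, 0.7]
opening: 0.0514
gripper_force: 0.0
```

View pics/piers.png

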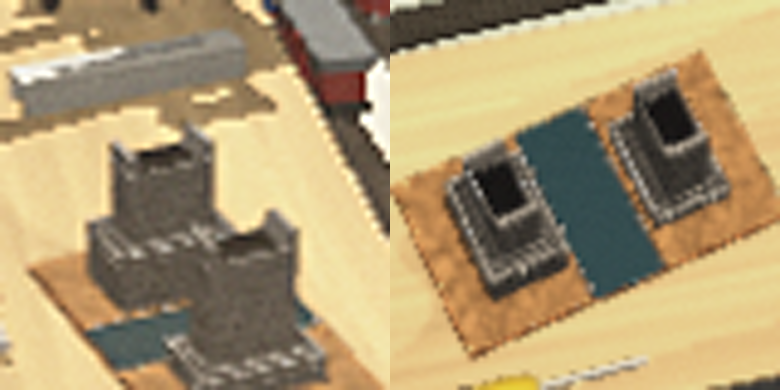

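Both piers stand upright in their sockets with their tops level, at crop (160,190) and (255,280). Next is the girder.

```bash
python3 -m handwheel '[[0.05,0,-5,0,0.45],[0,0,-5,0,0.45],[0,0,-4,0,0.45],[0,0,-2.6,0,0.45],[0,0,0,0,0.45],[0,0,0,0,0.8],[0,0,0,0,0.8],[0,0,0,0,0.8],[0,0,0,0,0.8],[0,0,0,0,0.8]]' 15
```

```text
t: 17.62
tool_pos: [0.5163, 0.2608, 0.2166]
orientation: [-0.337, 3.122, 0.0]
force: [-0.4, -0.7, 6.3]
opening: 0.0277
gripper_force: 15.0
```

```bash
python3 -m handwheel '[[0,0,4,0,0.8],[0,0,4,0,0.8],[0,0,4,0,0.8]]'; python3 -m handwheel '[[-0.148,-3.337,0,-0.1728,0.8],[-0.148,-3.337,0,-0.1728,0.8],[-0.148,-3.337,0,-0.1728,0.8],[-0.148,-3.337,0,-0.1728,0.8],[-0.148,-3.337,0,-0.1728,0.8],[-0.148,-3.337,0,-0.1728,0.8],[-0.148,-3.337,0,-0.1728,0.8],[-0.148,-3.337,0,-0.1728,0.8],[-0.148,-3.337,0,-0.1728,0.8],[0,0,0,0,0.8]]';  python3 -m handwheel '[[0,0,0,0,0.8],[0,0,0,0,0.8]]'
```

```text
t: 18.0
tool_pos: [0.5155, 0.2607, 0.3364]
orientation: [0.338, -3.123, 0.0]
force: [-0.6, 0.3, -1.4]
opening: 0.0276
gripper_force: 15.0
t: 19.25
tool_pos: [0.5023, -0.0413, 0.3353]
orientation: [1.956, 2.458, -0.0]
force: [0.6, 0.9, 0.1]
opening: 0.0276
gripper_force: 15.0
t: 19.5
tool_pos: [0.5025, -0.0388, 0.3352]
orientation: [-1.948, -2.464, -0.0]
force: [0.3, 0.2, 0.4]
opening: 0.0279
gripper_force: 15.0
```

```bash
python3 -m handwheel '[[0.05,-0.05,-2,0,0.8],[0,0,-1,0,0.8],[0,0,-0.5,0,0.8],[0,0,0,0,0.8],[0,0,0,0,0.8]]'; python3 -m handwheel '[[0,0,-0.3,0,0.8],[0,0,0,0,0.8],[0,0,0,0,0.8]]';python3 -m handwheel '[[0,0,-0.2,0,0.8],[0,0,0,0,0.8],[0,0,0,0,0.8]]'
```

```text
t: 20.12
tool_pos: [0.5032, -0.0401, 0.3008]
orientation: [1.95, 2.462, 0.001]
force: [-0.7, 1.7, -0.1]
opening: 0.0278
gripper_force: 15.0
t: 20.5
tool_pos: [0.503, -0.0402, 0.2973]
orientation: [1.951, 2.462, -0.0]
force: [0.6, -0.6, -0.3]
opening: 0.0276
gripper_force: 15.0
t: 20.88
tool_pos: [0.5031, -0.0402, 0.2959]
orientation: [1.951, 2.462, 0.0]
force: [-2.1, -0.4, 5.6]
opening: 0.0276
gripper_force: 15.0
```

```bash
python3 -m handwheel '[[0,0,0,0,0.6],[0,0,0,0,0.45],[0,0,0,0,0.45],[0,0,3,0,0.45],[0,0,5,0,0.3],[0,0,0,0,0.3]]'; python3 -m handwheel '[[0.134,-2.7,0,0.1745,0.3],[0.134,-2.7,0,0.1745,0.3],[0.134,-2.7,0,0.1745,0.3],[0.134,-2.7,0,0.1745,0.3],[0.134,-2.7,0,0.1745,0.3],[0.134,-2.7,0,0.1745,0.3],[0.134,-2.7,0,0.1745,0.3],[0.134,-2.7,0,0.1745,0.3],[0,0,0,0,0.3],[0,0,0,0,0.3]]'; python3 - <<'E'
from fit import *
ims={n:read_camera(n) for n in("side","top")}
for n in ims: cv2.imwrite(f"pics/{n}4.png",ims[n][:,:,::-1])
c=lambda i,x0,y0,x1,y1: cv2.resize(i[y0:y1,x0:x1,::-1],(390,390),interpolation=cv2.INTER_CUBIC)
cv2.imwrite("pics/gir.png",np.hstack([c(ims["side"],255,180,335,260),c(ims["top"],270,200,350,280)]))
E
```

```text
t: 21.62
tool_pos: [0.5043, -0.0404, 0.3801]
orientation: [1.946, 2.457, 0.006]
force: [0.6, -0.1, -0.5]
opening: 0.0639
gripper_force: 0.0
t: 22.88
tool_pos: [0.5135, -0.2556, 0.3743]
orientation: [0.083, -3.139, -0.002]
force: [0.6, 0.8, 1.0]
opening: 0.065
gripper_force: 0.0
```

View pics/gir.png

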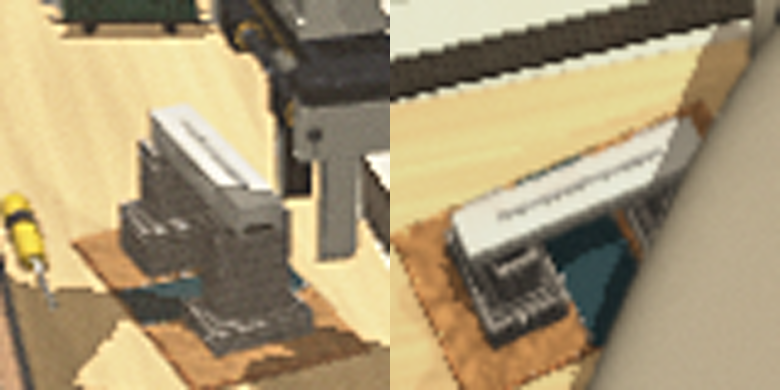

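```bash
python3 -m handwheel '[[0,0,-5,0,0.3],[0,0,-5,0,0.3],[0,0,-4,0,0.3],[0,0,-1.6,0,0.3],[0,0,0,0,0.3],[0,0,0,0,0.3],[0,0,0,0,0.3]]'
```

```text
t: 23.85
tool_pos: [0.5146, -0.2566, 0.2214]
orientation: [-0.088, 3.137, -0.003]
force: [0.4, -0.2, 0.7]
opening: 0.0651
gripper_force: 0.0
```

Now at z 0.2214, and the target is 0.212.

```bash
python3 -m handwheel '[[-0.05,0,-0.6,0,0.3],[0,0,-0.3,0,0.3],[0,0,0,0,0.3],[0,0,0,0,0.3],[0,0,0,0,0.7],[0,0,0,0,0.7],[0,0,0,0,0.7],[0,0,0,0,0.7],[0,0,0,0,0.7]]' 20; 
```

```text
t: 24.98
tool_pos: [0.5132, -0.2561, 0.2102]
orientation: [0.088, -3.14, -0.0]
force: [-0.7, 0.3, 0.7]
opening: 0.0358
gripper_force: 20.0
```

```bash
python3 -m handwheel '[[0,0,4,0,0.7],[0,0,5,0,0.7],[0,0,5,0,0.7]]'; python3 -m handwheel '[[-0.126,2.699,0,-0.1745,0.7],[-0.126,2.699,0,-0.1745,0.7],[-0.126,2.699,0,-0.1745,0.7],[-0.126,2.699,0,-0.1745,0.7],[-0.126,2.699,0,-0.1745,0.7],[-0.126,2.699,0,-0.1745,0.7],[-0.126,2.699,0,-0.1745,0.7],[-0.126,2.699,0,-0.1745,0.7],[0,0,0,0,0.7],[0,0,0,0,0.7]]';  python3 -m handwheel '[[0,0,-1.5,0,0.7],[0,0,-1,0,0.7],[0,0,-0.5,0,0.7],[0,0,0,0,0.7],[0,0,0,0,0.7]]'
```

```text
t: 25.35
tool_pos: [0.5129, -0.256, 0.3514]
orientation: [0.088, -3.14, -0.001]
force: [0.8, -0.6, -0.2]
opening: 0.0359
gripper_force: 20.0
t: 26.6
tool_pos: [0.5031, -0.0406, 0.3502]
orientation: [1.946, 2.466, -0.001]
force: [-0.4, -0.1, -0.3]
opening: 0.036
gripper_force: 20.0
t: 27.22
tool_pos: [0.5033, -0.0403, 0.3205]
orientation: [1.951, 2.462, 0.0]
force: [0.2, -0.7, -0.2]
opening: 0.0356
gripper_force: 20.0
```

```bash
python3 -m handwheel '[[0,0,-0.5,0,0.7],[0,0,-0.2,0,0.7],[0,0,0,0,0.7],[0,0,0,0,0.7]]'; python3 -m handwheel '[[0,0,-0.2,0,0.7],[0,0,0,0,0.7],[0,0,0,0,0.7]]'; python3 -m handwheel '[[0,0,-0.1,0,0.7],[0,0,0,0,0.7],[0,0,0,0,0.7]]'
```

```text
t: 27.72
tool_pos: [0.5031, -0.0402, 0.3133]
orientation: [1.951, 2.462, 0.0]
force: [-0.6, -0.2, -1.2]
opening: 0.0357
gripper_force: 20.0
t: 28.1
tool_pos: [0.5031, -0.0402, 0.3112]
orientation: [-1.951, -2.462, 0.0]
force: [-0.8, 0.7, 0.2]
opening: 0.0357
gripper_force: 20.0
t: 28.48
tool_pos: [0.5032, -0.0402, 0.3112]
orientation: [1.951, 2.462, 0.0]
force: [-3.9, 0.6, 7.5]
opening: 0.0358
gripper_force: 20.0
```

```bash
python3 -m handwheel '[[0,0,0,0,0.6],[0,0,0,0,0.45],[0,0,0,0,0.4],[0,0,3,0,0.4],[0,0,5,0,0.4],[0,0,0,0,0.4]]'; python3 -m handwheel '[[0.135,5.275,0,0.1406,0.4],[0.135,5.275,0,0.1406,0.4],[0.135,5.275,0,0.1406,0.4],[0.135,5.275,0,0.1406,0.4],[0.135,5.275,0,0.1406,0.4],[0.135,5.275,0,0.1406,0.4],[0.135,5.275,0,0.1406,0.4],[0.135,5.275,0,0.1406,0.4],[0,0,0,0,0.4],[0,0,0,0,0.4]]'; python3 - <<'E'
from fit import *
ims={n:read_camera(n) for n in("side","top")}
for n in ims: cv2.imwrite(f"pics/{n}5.png",ims[n][:,:,::-1])
c=lambda i,x0,y0,x1,y1: cv2.resize(i[y0:y1,x0:x1,::-1],(390,390),interpolation=cv2.INTER_CUBIC)
cv2.imwrite("pics/trk.png",np.hstack([c(ims["side"],255,180,335,260),c(ims["top"],270,200,350,280)]))
E
```

```text
t: 29.22
tool_pos: [0.5044, -0.0405, 0.395]
orientation: [1.947, 2.457, 0.006]
force: [0.5, 0.7, 0.7]
opening: 0.0561
gripper_force: 0.0
t: 30.48
tool_pos: [0.5137, 0.3816, 0.3889]
orientation: [-0.338, -3.122, 0.002]
force: [0.0, -0.2, -0.2]
opening: 0.0561
gripper_force: 0.0
```

View pics/trk.png

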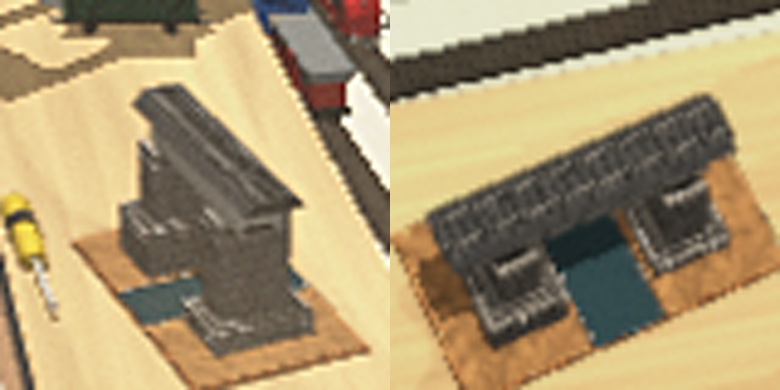

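The track lies level and central on the girder. Next is the wagon.

```bash
python3 -m handwheel '[[0,0,-5,0,0.4],[0,0,-5,0,0.4],[0,0,-4,0,0.4],[0,0,-2,0,0.4],[0,0,0,0,0.4],[0,0,0,0,0.4]]'; python3 -m handwheel '[[0,0,0,0,0.8],[0,0,0,0,0.8],[0,0,0,0,0.8],[0,0,0,0,0.8],[0,0,0,0,0.8],[0,0,0,0,0.8]]' 15
```

```text
t: 31.32
tool_pos: [0.5149, 0.382, 0.2326]
orientation: [0.338, 3.121, 0.003]
force: [-0.1, -0.9, 0.1]
opening: 0.0557
gripper_force: 0.0
t: 32.08
tool_pos: [0.5141, 0.382, 0.231]
orientation: [0.337, 3.123, 0.001]
force: [-1.1, 0.1, 5.8]
opening: 0.0322
gripper_force: 14.9
```

```bash
python3 -m handwheel '[[0,0,4,0,0.8],[0,0,6,0,0.8],[0,0,6,0,0.8]]'; python3 -m handwheel '[[-0.137,-5.278,0,-0.1407,0.8],[-0.137,-5.278,0,-0.1407,0.8],[-0.137,-5.278,0,-0.1407,0.8],[-0.137,-5.278,0,-0.1407,0.8],[-0.137,-5.278,0,-0.1407,0.8],[-0.137,-5.278,0,-0.1407,0.8],[-0.137,-5.278,0,-0.1407,0.8],[-0.137,-5.278,0,-0.1407,0.8],[0,0,0,0,0.8],[0,0,0,0,0.8]]';  python3 -m handwheel '[[0,0,-2,0,0.8],[0,0,-1,0,0.8],[0,0,-0.8,0,0.8],[0,0,0,0,0.8],[0,0,0,0,0.8],[0,0,0,0,0.8]]'
```

```text
t: 32.45
tool_pos: [0.5135, 0.3815, 0.3909]
orientation: [-0.337, -3.122, 0.002]
force: [1.0, 0.1, -0.3]
opening: 0.0317
gripper_force: 14.9
t: 33.7
tool_pos: [0.5028, -0.0403, 0.3899]
orientation: [-1.951, -2.461, -0.0]
force: [0.4, 0.2, -0.2]
opening: 0.0324
gripper_force: 14.9
t: 34.45
tool_pos: [0.5032, -0.0405, 0.3529]
orientation: [1.951, 2.461, 0.001]
force: [0.5, 0.2, -0.5]
opening: 0.0322
gripper_force: 14.9
```

```bash
python3 -m handwheel '[[0,0,-0.6,0,0.8],[0,0,-0.3,0,0.8],[0,0,0,0,0.8],[0,0,0,0,0.8]]'; python3 -m handwheel '[[0,0,-0.2,0,0.8],[0,0,0,0,0.8],[0,0,0,0,0.8]]'; python3 -m handwheel '[[0,0,-0.05,0,0.8],[0,0,0,0,0.8],[0,0,0,0,0.8]]'
```

```text
t: 34.95
tool_pos: [0.5029, -0.0405, 0.3432]
orientation: [-1.952, -2.461, 0.0]
force: [-0.1, 0.8, -1.4]
opening: 0.032
gripper_force: 14.9
t: 35.33
tool_pos: [0.503, -0.0405, 0.3414]
orientation: [1.952, 2.461, 0.0]
force: [0.2, -0.0, 1.1]
opening: 0.032
gripper_force: 14.9
t: 35.7
tool_pos: [0.5031, -0.0405, 0.3413]
orientation: [1.952, 2.461, 0.0]
force: [-1.6, 1.6, 4.9]
opening: 0.0315
gripper_force: 14.9
```

Seated on the track. I'll release and back off.

```bash
python3 -m handwheel '[[0,0,0,0,0.6],[0,0,0,0,0.5],[0,0,0,0,0.4],[0,0,0,0,0.4],[0,0,3,0,0.4],[0,0,5,0,0.4],[0,0,4,0,0.4],[0,0,0,0,0.4]]'; python3 -m handwheel '[[0,5,0,0,0.4],[0,5,0,0,0.4],[0,5,0,0,0.4],[0,5,0,0,0.4],[0,5,0,0,0.4],[0,5,0,0,0.4],[0,5,0,0,0.4],[0,0,0,0,0.4],[0,0,0,0,0.4],[0,0,0,0,0.4]]'; python3 - <<'E'
from fit import *
ims={n:read_camera(n) for n in("side","top")}
c=lambda i,x0,y0,x1,y1: cv2.resize(i[y0:y1,x0:x1,::-1],(390,390),interpolation=cv2.INTER_CUBIC)
cv2.imwrite("pics/fin.png",np.hstack([c(ims["side"],250,170,350,270),c(ims["top"],270,195,350,275)]))
E
```

```text
t: 36.7
tool_pos: [0.5036, -0.0406, 0.4651]
orientation: [1.948, 2.457, 0.005]
force: [0.8, 0.2, -0.1]
opening: 0.056
gripper_force: 0.0
t: 37.95
tool_pos: [0.5032, 0.3085, 0.4604]
orientation: [1.954, 2.46, -0.001]
force: [-0.8, -0.2, 1.0]
opening: 0.0556
gripper_force: 0.0
```

View pics/fin.png

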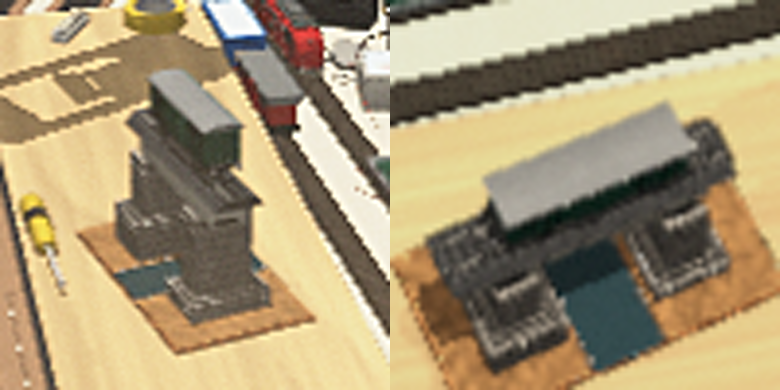

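The wagon stands upright in the middle of the track, everything is at rest, and the robot is clear.

```bash
python3 -c "
from plant import job
print(job.close_job())"
```

```text
the job is handed in; nothing more can be done
None
```

I built the bridge as asked and handed it in at about 38 s of the 136 s allowed: the last pictures show piers, girder, track and wagon standing by themselves, the arm never went near the glue bottle after the first pick, and the hand-in gave no verdict.

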